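Locate a notched disc on its pin

ROBOT

A 6-joint arm with a two-finger parallel gripper is mounted at the origin on the work surface. World frame = base frame: x ahead of the robot, y to its left, z up, the work surface at z = 0. Lengths are in m, angles in rad, forces in N, time in s.
With the tool pointing down it reaches from about 0.35 to 0.85 m from the base axis. Payload 8.1 kg.
Tool frame: the origin (TCP) lies at the very end of the fingers, on their centre line; the grasp point (between the pads) lies 19 mm behind it; z points along the fingers, y is the line along which they close (so a half turn about z gives the same grasp; the last joint's range is limited). The gripper opens to 93 mm and grips with 3 to 60 N. Pads are 15 mm wide; open, the fingers measure 128 mm over their backs; the gripper's body (75 mm by 188 mm) begins 65 mm behind the grasp point.
Start: joints at [1.129, 0.13, 1.488, -0, 1.523, -0.085], TCP at [0.21, 0.562, 0.219] pointing down, gripper open.
Joint ranges: [-2.96, 2.96], [-0.89, 2.26], [0.02, 2.5], [-1.34, 4.48], [0, 2.73], [-2.66, 2.66]. Speed limits (rad/s): [2.39, 2.39, 2.79, 3.14, 3.14, 3.14].

INTERFACE

Orientations are given as a rotation vector (axis times angle).
In Python, from plant import monitor, eyes, ticket gives the robot as it stands.
- The arm moves only by the tool arm_command, never from a script. Its argument "deltas" is a list that holds one entry, the list of rows, each a list of 6 numbers: the shift along the world's x, y, z in cm, then the turn, a rotation vector about the world's x, y, z in degrees. In form: [[[tx, ty, tz, rx, ry, rz], ...]]. A call has 1 to 12 rows; each row shifts and turns the commanded pose from where the row before left it; what a row does not reach is not made up. A row lasts 1/12 s, in which the tool goes at most 41.7 mm and 7.16 degrees, less where a joint would pass 70% of its speed; a pose out of reach is approached as far as the arm can. A call is refused whole if a number of a shift passes 4.17 or a number of a turn 7.16, either way. A call with a gripper value outside its range is refused whole. "gripper" is the opening, from -1 (shut) to 1 (fully open), set as the call begins (left out, the last holds). The fingers move at their own pace and stop on an object; "squeeze" is the grip in N (left out, the last holds). Time passes only in rows, so rows that do not move let the fingers close. It gives the time, the measured TCP pose, the force, the opening and the grip force at its end, in the units of the state.
- monitor.read_state(): the state, without advancing time (a new reading comes with each control period).
- eyes.read_camera(name): name is "side" or "top"; returns the picture (480x640x3 uint8, blue, green, red); there is no depth.
- eyes.camera_model(name): a dict with "fx", "fy", "cx", "cy" (pixels), "rvec" (rotation vector, rad) and "tvec" (3), from world to camera coordinates, as OpenCV has them. Camera axes: x right, y down, z forward; pixel columns grow to the right and rows downward; lengths in m; the calibration is good to about 2 mm. A picture is of the moment at which its call begins. camera_model takes no time and is no camera call.
- ticket.close_job(): hands the job in; it is judged then, once.
The state is a dict: "t": time; "q": joint angles; "dq": joint speeds; "joint_torque": joint torques, N m; "tool_pos": TCP position; "orientation": TCP orientation; "force": force on the tool from outside, world axes, zero at the start; "wrist_torque": the same for the moment, N m; "opening": finger opening in m; "gripper_force": force on a finger pad.
Only numpy, scipy, OpenCV 4.12 (cv2) and the standard library are available. Lean on these libraries where they do the work, as an engineer would, in place of code of your own. Each camera call takes 0.05 s, during which the arm holds its last target. There are 200 camera calls.

TASK

Set the big notched disc against its locating pin: first turn it on its spindle by pushing the studs at its edge, lightly (never as much as 20 N, or the spindle bends), until the notch squarely faces the pin, and let it rest so for a moment while still clear of the pin. Then slide its saddle along until the pin runs into the notch, and press it fully home gently but firmly (some 6 to 9 N on the pin for half a second, never as much as 15 N). Leave it there, in line, and leave everything else where it lies.

Things in the scene. Friction and masses are not known exactly. Their poses are not given: they have to be found in the camera images.
- disc: Blue painted iron disc, 96 mm across, 21 mm thick, about 0.5 kg, lying flat and loose on the saddle, turned by 1 to 4 N at a stud; friction keeps it where it is left. Origin: centre of its underside, 16 mm above the bench, z up. A 12 mm hole sits over the saddle's 10 mm spindle (1 mm play all round). The notch, 12 mm wide, runs along its own +x from a flat bottom at x = 20 mm to the rim.
- notch_mouth (a point): middle of the notch's mouth on the disc's rim, at disc x = +48 mm, half way up; over the outer 12 mm the notch flares from 12 to 26 mm wide. Home: the pin touches the notch bottom, pin axis at disc x = +24 mm
- stud_left (a point): top of one of the disc's two upright round steel studs, at disc y = +37 mm (x = 0); the studs are 14 mm thick and stand 20 mm above the disc's top face, so from 37 to 57 mm above the bench
- stud_right (a point): top of the other, equal stud of the disc, at disc y = -37 mm (x = 0)
- base: Plywood slide base fixed to the bench, 320 x 130 mm, 8 mm thick. Origin: centre of its underside on the bench; +x along the slide towards the pin, z up. Two low aluminium rails (tops 14 mm above the bench, 80 mm apart inside) guide the saddle along x.
- push_plate (a point): middle of the top edge of the rear face of the saddle's upright push plate (60 mm wide, 8 mm thick, top 40 mm above the bench), 77 mm behind the spindle axis; its rear face looks along base -x. The saddle, an aluminium plate whose top is 16 mm above the bench, slides only along base x with about 7 N of friction and stays where it is left.
- pin: Rigid steel locating pin, 8 mm thick, upright, fixed in the base on its centre line at base x = +100 mm, top 55 mm above the bench. Origin at its foot, 8 mm above the bench
- pin_axis (a point): point on the axis of the locating pin, 28 mm above the bench
- small_weight_a: small blue slotted weight (54 mm across, 16 mm thick) lying beside the slide base
- small_weight_b: another small blue slotted weight (54 mm across, 16 mm thick) on the other side of the slide base
- rod_clamp: aluminium rod clamp, 50 x 34 x 34 mm block with a thumb screw
- pulley: white pulley wheel lying flat, 72 mm across, 18 mm high
- screwdriver: screwdriver lying on the bench
- tape_roll: roll of paper tape lying flat, 90 mm across, 24 mm high
- wood_block: wooden block 90 x 45 x 40 mm
Mind the look-alikes: they are no part of the job. Of the things that look like the disc, the largest one is meant.

How it is judged:
On the way, in this order (a step that is already met when the one before it is completed fails the run):
1. the disc lies still, not yet at the pin, with its notch facing the pin within about 7 degrees (x of pin_axis in the frame of disc above 0.052 m and y of pin_axis in the frame of disc between -0.012 and 0.012 m and angle between the x axis of disc and the x axis of base, either way round below 0.13 rad and angular speed of disc below 0.15 rad/s and linear speed of disc below 0.01 m/s), for 0.2 s.
2. the disc is home, pressed against the pin with more than 5 N (x of pin_axis in the frame of disc between 0.021 and 0.0265 m and y of pin_axis in the frame of disc between -0.004 and 0.004 m and angle between the x axis of disc and the x axis of base, either way round below 0.2 rad and angle between disc's own z axis and vertical below 0.06 rad and contact force between disc and pin above 5 N), for 0.3 s.
At the end, for the whole second after the job is handed in: The disc lies flat and at rest with the pin at the bottom of its notch (pin axis 21 to 26.5 mm from the disc's centre along the notch, where 24 is home, and within 4 mm across) and the notch in line with the slide within 0.2 rad (x of pin_axis in the frame of disc between 0.021 and 0.0265 m and y of pin_axis in the frame of disc between -0.004 and 0.004 m and angle between the x axis of disc and the x axis of base, either way round below 0.2 rad and angle between disc's own z axis and vertical below 0.06 rad and angular speed of disc below 0.15 rad/s and linear speed of disc below 0.01 m/s); the robot touches nothing.
It fails at once if more than 15 N on the locating pin (contact force between pin and anything else above 15 N).
It fails at once if the fingers push on the disc or its studs with more than 20 N (contact force between the fingers and disc above 20 N).
It fails at once if the disc lifted or tipped off the saddle (height (world z) of disc above 0.024 m or angle between disc's own z axis and vertical above 0.2 rad).
It fails at once if another thing on the bench pushed more than 25 mm away (distance of any of small_weight_a, small_weight_b, rod_clamp, pulley, screwdriver, tape_roll, wood_block from where it was at the start of the episode above 0.025 m).
It also fails if it takes over 64 s, if anything falls off the work surface, if the arm or the gripper's body presses on something with over 40 N, if the wrist force passes 120 N, or if a joint passes its speed limit or range.

## Working session

There is one attempt and no reset: what is moved stays moved. The work goes in short steps, Python scripts to look and compute and a tool call to move; the robot and the scene stay as the last step left them, time stands still between calls to the robot, and variables do not carry over. Pictures are saved under pics/ and viewed, at most 10 in all, crops included, and the job is handed in when it is done.

Besides the shell and the picture viewer there is one more tool, called by a JSON object that holds its "method" and its "body". arm_command: Moves the arm, as the interface text tells. Its arguments: {"type":"object","properties":{"deltas":{"type":"array"},"gripper":{"type":"number"},"squeeze":{"type":"number"}},"required":["deltas"]}

```bash
mkdir -p pics
cat > h.py <<'E'
import numpy as np, cv2
from plant import monitor, eyes, ticket
def cam(n):
    m=eyes.camera_model(n);K=np.array([[m['fx'],0,m['cx']],[0,m['fy'],m['cy']],[0,0,1.]])
    R=cv2.Rodrigues(np.array(m['rvec'],float))[0];t=np.array(m['tvec'],float).reshape(3)
    return K,R,t
def ray(n,uv):
    K,R,t=cam(n);d=R.T@np.linalg.inv(K)@np.array([uv[0],uv[1],1.]);return -R.T@t,d
def onz(n,uv,z):
    c,d=ray(n,uv);return c+d*(z-c[2])/d[2]
def proj(n,p):
    K,R,t=cam(n);q=K@(R@np.array(p,float)+t);return q[:2]/q[2]
def tri(a,ua,b,ub):
    c1,d1=ray(a,ua);c2,d2=ray(b,ub);d1/=np.linalg.norm(d1);d2/=np.linalg.norm(d2)
    s=np.linalg.lstsq(np.c_[d1,-d2],c2-c1,rcond=None)[0];p=c1+s[0]*d1;q=c2+s[1]*d2
    return (p+q)/2,np.linalg.norm(p-q)
E
python3 - <<'E'
from h import *
for n in('side','top'):
    cv2.imwrite(f'pics/{n}0.png',eyes.read_camera(n)); K,R,t=cam(n); print(n,-R.T@t,R[2])
print(monitor.read_state())
E
```

```text
side [ 0.47216379 -0.89266636  1.04756833] [ 0.06098466  0.66295663 -0.74616981]
top [ 0.36217492 -0.03167479  1.13742158] [ 0.1723003   0.0207456  -0.98482599]
{'t': 0.1, 'q': array([ 1.12862131e+00,  1.31087128e-01,  1.48916666e+00,  7.06883237e-06,
        1.52301880e+00, -8.54135820e-02]), 'dq': array([-0.00059819, -0.00168718, -0.00165461, -0.00111532,  0.00084384,
        0.00043246]), 'joint_torque': array([ 1.23859831e-03, -5.61331594e+01, -4.93104315e+01,  7.70104746e-02,
        2.90012575e-02, -5.00295869e-06]), 'tool_pos': array([0.20930587, 0.56175416, 0.21769351]), 'orientation': array([-5.57353730e-01, -3.09130391e+00,  2.54430508e-03]), 'force': array([-0.09259698,  0.16316372, -0.45197845]), 'wrist_torque': array([ 0.00547059,  0.00145499, -0.02766271]), 'gripper_force': 0.0, 'opening': 0.09313995206153897}
```

View pics/top0.png

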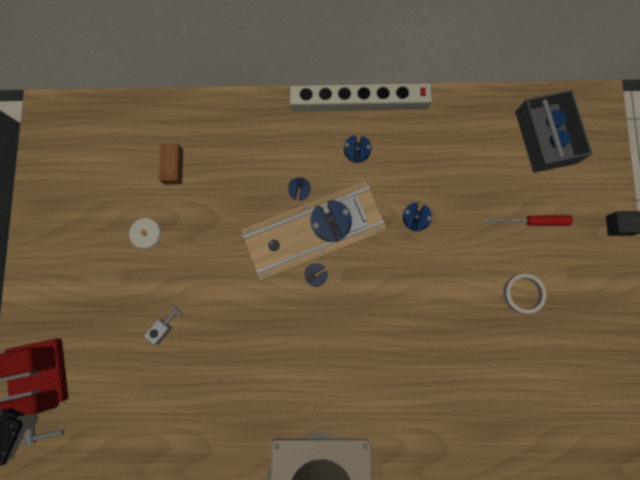

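View pics/side0.png

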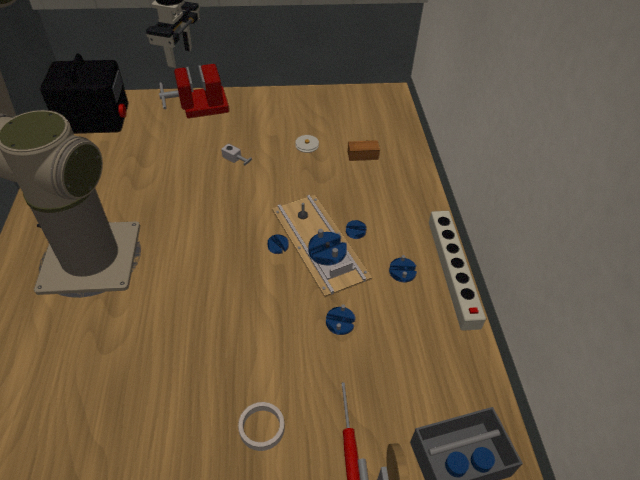

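The top view shows the slide base around (313,232), the disc at (331,221), the pin at (274,245), and the push plate near (362,209). The side view has the disc at (327,248) and the pin at (303,210). I'll enlarge both views next.

Run:
```python
from h import *
a=cv2.imread('pics/top0.png')[175:285,235:395];b=cv2.imread('pics/side0.png')[190:300,260:380]
g=lambda i,w:cv2.convertScaleAbs(cv2.resize(i,None,fx=5,fy=5,interpolation=cv2.INTER_CUBIC),alpha=1.8)
cv2.imwrite('pics/tc.png',g(a,5));cv2.imwrite('pics/sc.png',g(b,5))
```

```text
(no output)
```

View pics/tc.png

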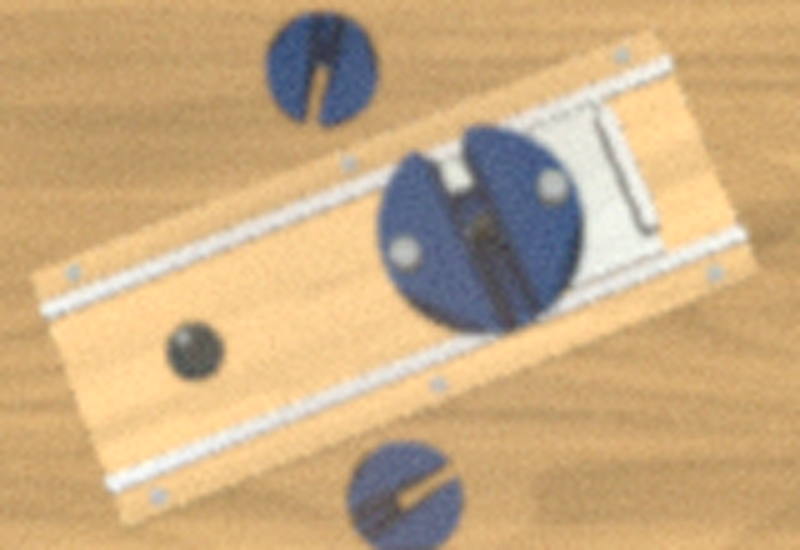

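View pics/sc.png

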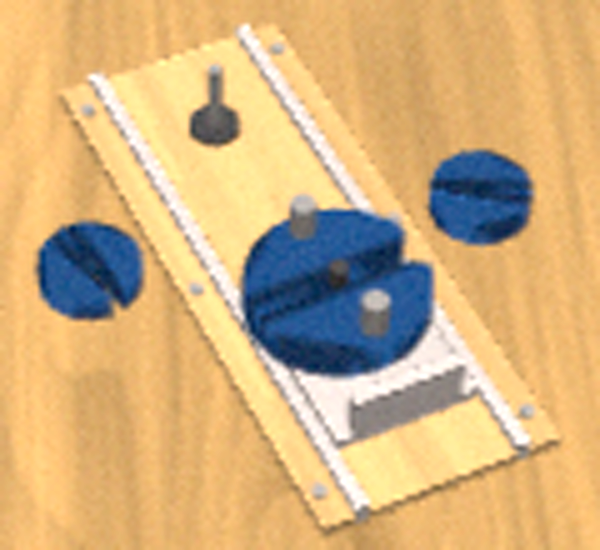

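The crops show the notch as the open gap at the upper rim, with its flared mouth near top-crop (443,152). The dark band on the opposite side is only a recess or decoy. Studs are at top-crop (404,250) and (553,183), and at side-crop tops (303,202) and (376,298). The pin top is at side-crop (215,70).

Run:
```python
from h import *
T=lambda x,y:((x+.5)/5-.5+235,(y+.5)/5-.5+175)
S=lambda x,y:((x+.5)/5-.5+260,(y+.5)/5-.5+190)
r=lambda a:np.round(a,4)
for n,a,b in(('studL',(404,250),(303,202)),('studR',(553,183),(376,298)),('pin',(183,345),(215,70))):
    p,e=tri('top',T(*a),'side',S(*b));print(n,r(p),r(e))
for z,n,a in ((.057,'L',(404,250)),(.057,'R',(553,183)),(.055,'pin?',(183,345)),(.008,'foot',(195,351)),(.037,'mouth',(443,152))): print(n,r(onz('top',T(*a),z)))
for z,n,a in ((.057,'L',(303,202)),(.057,'R',(376,298)),(.055,'pin',(215,70))): print('s',n,r(onz('side',S(*a),z)))
P=[onz('top',T(*a),.014) for a in((670,66),(42,311),(745,235),(110,485))]
for i in(0,2):
    d=P[i+1]-P[i];print('rail',r(P[i]),r(P[i+1]),np.degrees(np.arctan2(d[1],d[0])),np.hypot(*d[:2]))
print('rail centre',r(sum(P)/4))
# plate top edge
for a in((603,108),(652,230)):print('plate rear',r(onz('top',T(*a),.04)))
for a in((350,402),(465,368)):print('plate rear side',r(onz('side',S(*a),.04)))
# dark-blue disc mask top centroid
im=cv2.imread('pics/top0.png').astype(int);m=((im[...,0]-im[...,2])>25).astype('uint8')
n,l,s,c=cv2.connectedComponentsWithStats(m)
for i in range(1,n):
    if s[i,4]>60:print('blue',s[i],r(onz('top',c[i],.037)))
```

```text
studL [0.5794 0.0073 0.057 ] 0.0004
studR [ 0.6089 -0.0602  0.0601] 0.0004
pin [0.5397 0.1076 0.0522] 0.0043
L [0.5792 0.0073 0.057 ]
R [ 0.6094 -0.0603  0.057 ]
pin? [0.5371 0.107  0.055 ]
foot [0.5418 0.1073 0.008 ]
mouth [ 0.6292 -0.0102  0.037 ]
s L [0.5795 0.0074 0.057 ]
s R [ 0.6095 -0.0575  0.057 ]
s pin [0.5417 0.1054 0.055 ]
rail [ 0.6754 -0.1177  0.014 ] [0.5605 0.1787 0.014 ] 111.19608126073571 0.31784911192473125
rail [ 0.5933 -0.1509  0.014 ] [0.4785 0.1453 0.014 ] 111.18627304368138 0.3176594934110728
rail centre [0.5769 0.0138 0.014 ]
plate rear [ 0.6485 -0.0843  0.04  ]
plate rear [ 0.5907 -0.1057  0.04  ]
plate rear side [ 0.5927 -0.1073  0.04  ]
plate rear side [ 0.6503 -0.0899  0.04  ]
blue [552 110  14  17 177] [ 0.8359 -0.5677  0.037 ]
blue [558 130  13  16 144] [ 0.7864 -0.5752  0.037 ]
blue [345 136  25  25 376] [ 0.7649 -0.0913  0.037 ]
blue [289 179   8  18  86] [0.6717 0.0605 0.037 ]
blue [300 181   9  18  90] [0.6647 0.033  0.037 ]
blue [330 202  21  33 300] [ 0.6033 -0.0497  0.037 ]
blue [404 203  27  27 447] [ 0.5978 -0.2242  0.037 ]
blue [312 207  13  17 101] [0.6037 0.0035 0.037 ]
```

{"method": "arm_command", "body": {"deltas": [[[1.6,-2.45,0,0,0,-7.15],[1.6,-2.45,0,0,0,-7.15],[1.6,-2.45,0,0,0,-7.15],[1.6,-2.45,0,0,0,-7.15],[1.6,-2.45,0,0,0,-7.15],[1.6,-2.45,0,0,0,-7.15],[1.6,-2.45,0,0,0,-7.15],[1.6,-2.45,0,0,0,-7.15],[1.6,-2.45,0,0,0,-7.15],[1.6,-2.45,0,0,0,-7.15],[1.6,-2.45,0,0,0,-7.15],[1.6,-2.45,0,0,0,-7.15]]], "gripper": 0.226}}

```text
t: 1.1
tool_pos: [0.4018, 0.2668, 0.2183]
orientation: [-2.519, -1.878, 0.001]
force: [0.9, 0.6, -0.8]
opening: 0.0574
gripper_force: 0.0
```

{"method": "arm_command", "body": {"deltas": [[[1.6,-2.45,0,0,0,-7.15],[1.6,-2.45,0,0,0,-7.15],[1.6,-2.45,0,0,0,-7.15],[1.6,-2.45,0,0,0,-7.15],[1.6,-2.45,0,0,0,-7.15],[1.6,-2.45,0,0,0,-7.15],[1.6,-2.45,0,0,0,-7.15],[1.6,-2.45,0,0,0,-7.15],[1.6,-2.45,0,0,0,-7.15],[1.6,-2.45,0,0,0,-7.15],[1.6,-2.45,0,0,0,-7.15],[0,0,0,0,0,0]]]}}

```text
t: 2.1
tool_pos: [0.579, -0.0056, 0.2177]
orientation: [3.136, -0.151, -0.001]
force: [1.4, 0.6, 0.6]
opening: 0.057
gripper_force: 0.0
```

{"method": "arm_command", "body": {"deltas": [[[1.53,-2.02,0,0,0,-7],[0,0,-2.2,0,0,0],[0,0,-2.2,0,0,0],[0,0,-2.2,0,0,0],[0,0,-2.2,0,0,0],[0,0,-2.2,0,0,0],[0,0,-2.2,0,0,0],[0,0,-2.2,0,0,0],[0,0,-1.0,0,0,0],[0,0,-1.0,0,0,0],[0,0,0,0,0,0],[0,0,0,0,0,0]]]}}

```text
t: 3.1
tool_pos: [0.5929, -0.0213, 0.0449]
orientation: [-3.125, 0.325, 0.0]
force: [-0.3, -0.8, 0.2]
opening: 0.0567
gripper_force: 0.0
```

Run:
```python
from h import *
s=monitor.read_state();print(s['tool_pos'],s['orientation'],s['force'],s['q'])
a=eyes.read_camera('top')[165:285,255:415];b=eyes.read_camera('side')[190:310,260:380]
g=lambda i:cv2.convertScaleAbs(cv2.resize(i,None,fx=2.8,fy=2.8,interpolation=cv2.INTER_CUBIC),alpha=1.8)
cv2.imwrite('pics/c1.png',np.hstack([g(a),g(b)]))
```

```text
[ 0.59288811 -0.02133942  0.04490615] [-3.12474344e+00  3.24741799e-01  2.70195463e-04] [-0.2720463  -0.76851973  0.23946916] [-1.22396020e-01  2.59811715e-01  1.67068125e+00  1.78801752e-05
  1.21127205e+00  1.65550233e+00]
```

View pics/c1.png

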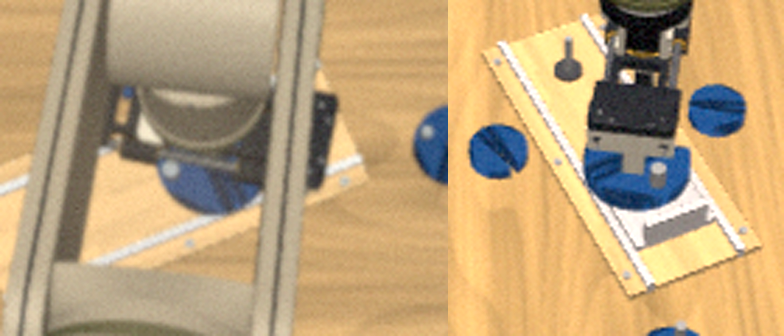

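{"method": "arm_command", "body": {"deltas": [[[0.14,-0.45,0,0,0,2],[0,0,0,0,0,2],[0,0,0,0,0,2],[0,0,0,0,0,1.5],[0,0,0,0,0,1.5],[0,0,0,0,0,1.5],[0,0,0,0,0,1.5],[0,0,0,0,0,1.5],[0,0,0,0,0,1.5],[0,0,0,0,0,1.5],[0,0,0,0,0,1.5],[0,0,0,0,0,1.5]]]}}

```text
t: 4.2
tool_pos: [0.5941, -0.0264, 0.0462]
orientation: [3.134, 0.21, -0.0]
force: [-6.8, -0.6, 4.9]
opening: 0.0571
gripper_force: 4.2
```

{"method": "arm_command", "body": {"deltas": [[[0,0,0,0,0,2],[0,0,0,0,0,2],[0,0,0,0,0,2],[0,0,0,0,0,2],[0,0,0,0,0,2],[0,0,0,0,0,2],[0,0,0,0,0,2],[0,0,0,0,0,2],[0,0,0,0,0,2],[0,0,0,0,0,2],[0,0,0,0,0,2],[0,0,0,0,0,2]]]}}

```text
t: 5.2
tool_pos: [0.595, -0.0264, 0.0462]
orientation: [3.021, 0.858, 0.002]
force: [-1.9, -1.8, 0.2]
opening: 0.0569
gripper_force: 1.0
```

Run:
```python
from h import *
s=monitor.read_state();print(s['t'],s['tool_pos'],s['orientation'],s['force'],s['wrist_torque'])
```

```text
5.2 [ 0.59495323 -0.02635476  0.04620411] [3.02119471e+00 8.57768392e-01 2.17691085e-03] [-1.91120497 -1.77481204  0.16754372] [-0.19573139  0.42674876 -0.06217178]
```

{"method": "arm_command", "body": {"deltas": [[[0,0,0,0,0,2],[0,0,0,0,0,2],[0,0,0,0,0,2],[0,0,0,0,0,2],[0,0,0,0,0,2],[0,0,0,0,0,2],[0,0,0,0,0,2],[0,0,0,0,0,2],[0,0,0,0,0,2],[0,0,0,0,0,2],[0,0,0,0,0,2],[0,0,0,0,0,2]]]}}

```text
t: 6.2
tool_pos: [0.5947, -0.0264, 0.046]
orientation: [2.777, 1.467, 0.001]
force: [-1.8, -1.7, 0.0]
opening: 0.057
gripper_force: 1.0
```

{"method": "arm_command", "body": {"deltas": [[[0,0,0,0,0,2],[0,0,0,0,0,2],[0,0,0,0,0,2],[0,0,0,0,0,2],[0,0,0,0,0,2],[0,0,0,0,0,2],[0,0,0,0,0,2],[0,0,0,0,0,2],[0,0,0,0,0,1],[0,0,0,0,0,1],[0,0,0,0,0,0],[0,0,0,0,0,0]]]}}

```text
t: 7.2
tool_pos: [0.595, -0.0263, 0.0455]
orientation: [2.515, 1.88, 0.002]
force: [-0.4, -2.5, 1.5]
opening: 0.0571
gripper_force: 1.2
```

Run:
```python
from h import *
s=monitor.read_state();print(s['t'],s['tool_pos'],s['orientation'],s['force'])
a=eyes.read_camera('top')[165:285,255:415];b=eyes.read_camera('side')[190:310,260:380]
cv2.imwrite('pics/raw2s.png',b)
g=lambda i,k:cv2.convertScaleAbs(cv2.resize(i,None,fx=k,fy=k,interpolation=cv2.INTER_CUBIC),alpha=1.8)
cv2.imwrite('pics/c2.png',g(b,5))
```

```text
7.2 [ 0.59497546 -0.02628301  0.04552602] [2.51507253e+00 1.88032238e+00 1.57886947e-03] [-0.41087603 -2.50321423  1.51121586]
```

View pics/c2.png

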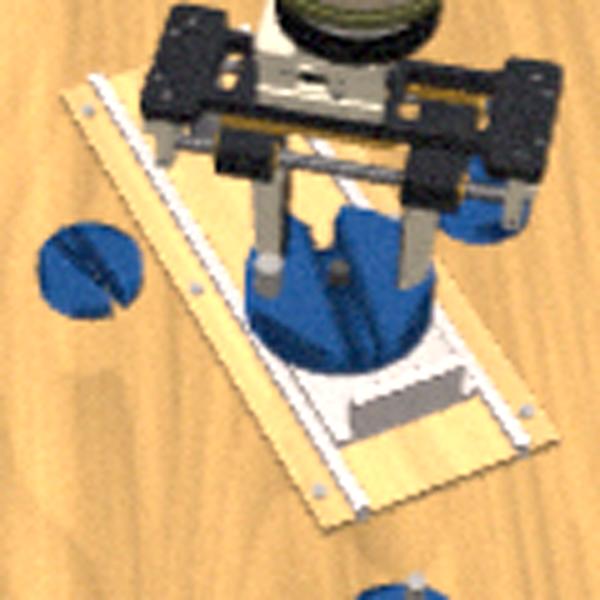

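The notch now opens towards the pin side, with its mouth near (318,217). The left stud's top is visible at (268,265). I'll compute the remaining angle from these.

Run:
```python
from h import *
S=lambda x,y:((x+.5)/5-.5+260,(y+.5)/5-.5+190)
c=np.array([.5943,-.0258])
for n,a,z,o in(('stud',(268,265),.057,-90),('mouth',(318,215),.037,0),('rimA',(292,224),.037,0),('rimB',(345,208),.037,0),('band end',(364,366),.037,180)):
    p=onz('side',S(*a),z)[:2];d=p-c;print(n,p.round(4),np.hypot(*d).round(4),(np.degrees(np.arctan2(d[1],d[0]))+o)%360)
```

```text
stud [ 0.5588 -0.0333] 0.0362 101.90891079090369
mouth [0.5886 0.0162] 0.0424 97.76832974769883
rimA [0.5749 0.0108] 0.0415 117.95527156421886
rimB [0.6028 0.0202] 0.0468 79.58746572706262
band end [ 0.602  -0.0833] 0.0581 97.65037960153234
```

{"method": "arm_command", "body": {"deltas": [[[0,0,0,0,0,1.5],[0,0,0,0,0,1.5],[0,0,0,0,0,1.5],[0,0,0,0,0,1.5],[0,0,0,0,0,1.5],[0,0,0,0,0,1.5],[0,0,0,0,0,1.5],[0,0,0,0,0,1],[0,0,0,0,0,0],[0,0,0,0,0,-2.5],[0,0,0,0,0,-2.5],[0,0,0,0,0,0]]]}}

```text
t: 8.3
tool_pos: [0.5941, -0.0255, 0.0445]
orientation: [-2.407, -2.018, -0.0]
force: [-0.8, -1.2, -0.9]
opening: 0.0571
gripper_force: 0.0
```

Run:
```python
from h import *
s=monitor.read_state();print(s['t'],s['tool_pos'],s['orientation'],s['force'])
b=eyes.read_camera('side')[215:275,295:355]
g=lambda i,k:cv2.convertScaleAbs(cv2.resize(i,None,fx=k,fy=k,interpolation=cv2.INTER_CUBIC),alpha=1.8)
cv2.imwrite('pics/c3.png',g(b,10))
```

```text
8.3 [ 0.59413864 -0.02553727  0.04445767] [-2.40696581e+00 -2.01797347e+00 -2.99858309e-04] [-0.77137639 -1.21421762 -0.90330362]
```

View pics/c3.png

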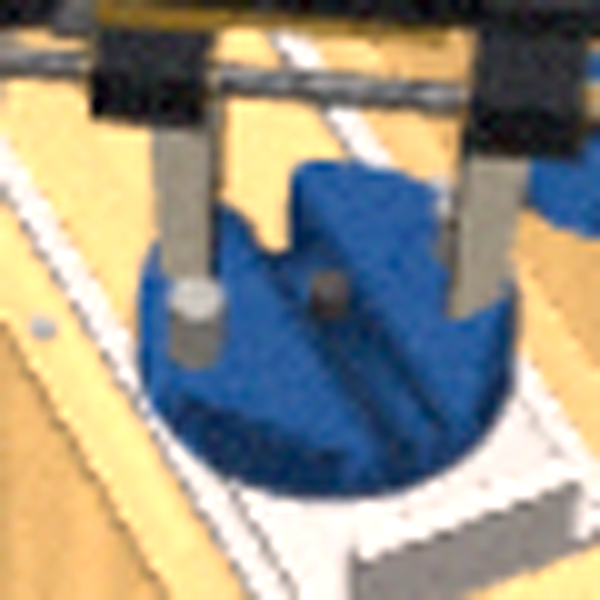

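The left stud's top is at (197,298), and the band edges run (275,262)→(395,455) and (345,270)→(445,430). I'll compute the heading.

Run:
```python
from h import *
S=lambda x,y:((x+.5)/10-.5+295,(y+.5)/10-.5+215)
c=np.array([.5943,-.0258])
A=lambda d:np.degrees(np.arctan2(d[1],d[0]))%360
p=onz('side',S(197,298),.057)[:2];print('stud',p,np.hypot(*(p-c)),A(p-c)-90)
w=lambda x,y,z=.037:onz('side',S(x,y),z)[:2]
print('band',A(w(275,262)-w(395,455)),A(w(345,270)-w(445,430)))
m=(w(240,210)+w(297,165))/2;print('mouth',m,np.hypot(*(m-c)),A(m-c))
print('pin dir',A(np.array([.541,.107])-c))
```

```text
stud [ 0.56096404 -0.03908466] 0.03588548854353088 111.72770441169496
band 110.31796005173084 110.05224020740114
mouth [0.58381957 0.01411038] 0.041263515195642746 104.71361144082206
pin dir 111.86832640578561
```

{"method": "arm_command", "body": {"deltas": [[[0,0,2.5,0,0,0],[0,0,2.5,0,0,0],[0,0,2.5,0,0,0],[0.57,-1.48,0,0,0,5.2],[0.57,-1.48,0,0,0,5.2],[0.57,-1.48,0,0,0,5.2],[0.57,-1.48,0,0,0,5.2],[0.57,-1.48,0,0,0,5.2],[0.57,-1.48,0,0,0,5.2],[0,0,0,0,0,0],[0,0,0,0,0,0]]]}}

```text
t: 9.27
tool_pos: [0.6283, -0.115, 0.1193]
orientation: [-1.775, -2.591, -0.0]
force: [-0.2, 1.3, -0.6]
opening: 0.0567
gripper_force: 0.0
```

{"method": "arm_command", "body": {"deltas": [[[0,0,0,0,0,0],[0,0,0,0,0,0],[0,0,0,0,0,0],[0,0,0,0,0,0],[0,0,0,0,0,0],[0,0,0,0,0,0]]], "gripper": -1, "squeeze": 10}}

```text
t: 9.77
tool_pos: [0.6285, -0.1144, 0.1197]
orientation: [1.772, 2.594, 0.0]
force: [0.1, 0.3, 0.3]
opening: 0.0218
gripper_force: 0.0
```

Run:
```python
from h import *
s=monitor.read_state();print(s['t'],s['tool_pos'],s['orientation'],s['force'],s['opening'])
b=eyes.read_camera('side')[195:285,285:365]
g=lambda i,k:cv2.convertScaleAbs(cv2.resize(i,None,fx=k,fy=k,interpolation=cv2.INTER_CUBIC),alpha=1.8)
cv2.imwrite('pics/c4.png',g(b,6.5))
```

```text
9.7667 [ 0.62845171 -0.11442784  0.11971379] [1.77221998e+00 2.59389679e+00 1.17798140e-04] [0.12679831 0.28858301 0.2687728 ] 0.021780783045369324
```

View pics/c4.png

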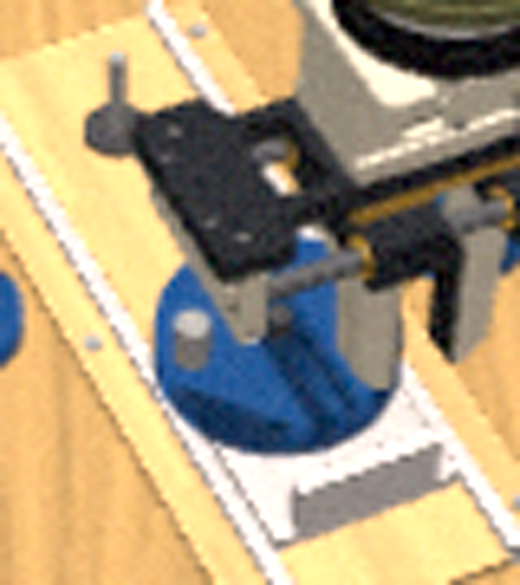

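The disc stands undisturbed and in line, with its left stud at about (192,325) and the plate's rear face free at about (365,490). I'll go down behind the plate.

{"method": "arm_command", "body": {"deltas": [[[0,0,-1.8,0,0,0],[0,0,-1.8,0,0,0],[0,0,-1.8,0,0,0],[0,0,-1.8,0,0,0],[0,0,-1.2,0,0,0],[0,0,-1,0,0,0],[0,0,0,0,0,0],[0,0,0,0,0,0],[0,0,0,0,0,0],[0,0,0,0,0,0]]]}}

```text
t: 10.65
tool_pos: [0.6296, -0.1151, 0.0272]
orientation: [1.771, 2.592, 0.001]
force: [0.6, -1.3, 0.2]
opening: 0.0005
gripper_force: 0.0
```

{"method": "arm_command", "body": {"deltas": [[[-0.072,0.186,0,0,0,0],[-0.072,0.186,0,0,0,0],[-0.072,0.186,0,0,0,0],[-0.072,0.186,0,0,0,0],[-0.072,0.186,0,0,0,0],[-0.072,0.186,0,0,0,0],[-0.072,0.186,0,0,0,0],[-0.072,0.186,0,0,0,0],[-0.072,0.186,0,0,0,0],[-0.072,0.186,0,0,0,0],[-0.072,0.186,0,0,0,0],[-0.072,0.186,0,0,0,0]]]}}

```text
t: 11.65
tool_pos: [0.6204, -0.0938, 0.026]
orientation: [1.771, 2.591, -0.002]
force: [1.9, -7.1, -1.8]
opening: 0.0004
gripper_force: 3.6
```

{"method": "arm_command", "body": {"deltas": [[[-0.1,0.26,0,0,0,0],[-0.1,0.26,0,0,0,0],[-0.1,0.26,0,0,0,0],[-0.1,0.26,0,0,0,0],[-0.1,0.26,0,0,0,0],[-0.1,0.26,0,0,0,0],[-0.1,0.26,0,0,0,0],[-0.1,0.26,0,0,0,0],[-0.1,0.26,0,0,0,0],[-0.1,0.26,0,0,0,0],[-0.1,0.26,0,0,0,0],[-0.1,0.26,0,0,0,0]]]}}

```text
t: 12.65
tool_pos: [0.6082, -0.0627, 0.026]
orientation: [1.772, 2.592, -0.002]
force: [1.6, -7.9, 0.0]
opening: 0.0005
gripper_force: 3.6
```

{"method": "arm_command", "body": {"deltas": [[[-0.1,0.26,0,0,0,0],[-0.1,0.26,0,0,0,0],[-0.1,0.26,0,0,0,0],[-0.1,0.26,0,0,0,0],[-0.1,0.26,0,0,0,0],[-0.1,0.26,0,0,0,0],[-0.1,0.26,0,0,0,0],[-0.1,0.26,0,0,0,0],[-0.1,0.26,0,0,0,0],[-0.07,0.18,0,0,0,0],[-0.04,0.1,0,0,0,0],[0,0,0,0,0,0]]]}}

```text
t: 13.65
tool_pos: [0.5978, -0.0363, 0.026]
orientation: [1.772, 2.593, -0.002]
force: [0.6, -6.8, 0.3]
opening: 0.0003
gripper_force: 2.8
```

Run:
```python
from h import *
s=monitor.read_state();print(s['t'],s['tool_pos'],s['orientation'],s['force'])
u=np.array([-.3616,.9323]);c=np.array([.5943,-.0258]);print('spindle to go',.119-((s['tool_pos'][:2]-c)@u+.0845))
b=eyes.read_camera('side')[180:260,270:350]
g=lambda i,k:cv2.convertScaleAbs(cv2.resize(i,None,fx=k,fy=k,interpolation=cv2.INTER_CUBIC),alpha=1.8)
cv2.imwrite('pics/c5.png',g(b,7))
```

```text
13.65 [ 0.59776124 -0.03626321  0.02597593] [ 1.77158918e+00  2.59251724e+00 -2.41664815e-03] [ 0.60425934 -6.75207133  0.28636615]
spindle to go 0.045506439815759026
```

View pics/c5.png

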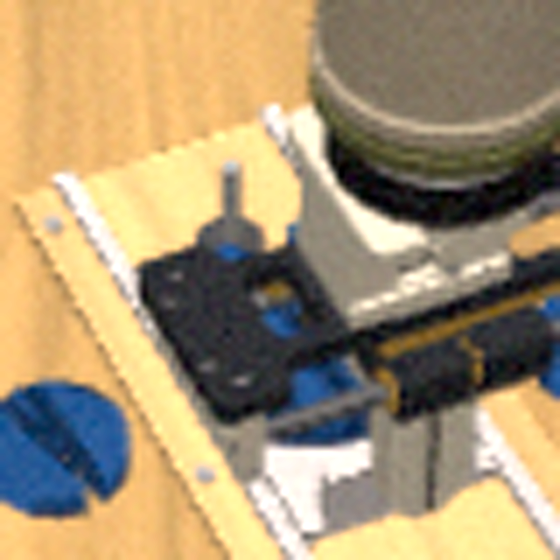

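The fingers push the plate squarely at about 7 N, with the pin at (232,200) just ahead of the disc's mouth and about 45 mm to go.

{"method": "arm_command", "body": {"deltas": [[[-0.07,0.186,0,0,0,0],[-0.07,0.186,0,0,0,0],[-0.07,0.186,0,0,0,0],[-0.07,0.186,0,0,0,0],[-0.07,0.186,0,0,0,0],[-0.07,0.186,0,0,0,0],[-0.07,0.186,0,0,0,0],[-0.07,0.186,0,0,0,0],[-0.07,0.186,0,0,0,0],[-0.07,0.186,0,0,0,0],[-0.07,0.186,0,0,0,0],[-0.036,0.093,0,0,0,0]]]}}

```text
t: 14.7
tool_pos: [0.5895, -0.0152, 0.0259]
orientation: [1.772, 2.593, -0.003]
force: [-2.1, -7.5, 1.6]
opening: 0.0006
gripper_force: 3.5
```

{"method": "arm_command", "body": {"deltas": [[[-0.036,0.093,0,0,0,0],[-0.036,0.093,0,0,0,0],[-0.036,0.093,0,0,0,0],[-0.036,0.093,0,0,0,0],[-0.036,0.093,0,0,0,0],[-0.036,0.093,0,0,0,0],[-0.036,0.093,0,0,0,0],[-0.036,0.093,0,0,0,0],[-0.036,0.093,0,0,0,0],[-0.036,0.093,0,0,0,0]]]}}

```text
t: 15.53
tool_pos: [0.5859, -0.006, 0.026]
orientation: [1.772, 2.593, -0.004]
force: [-2.2, -8.3, 1.5]
opening: 0.0006
gripper_force: 3.5
```

{"method": "arm_command", "body": {"deltas": [[[-0.018,0.047,0,0,0,0],[-0.018,0.047,0,0,0,0],[-0.018,0.047,0,0,0,0],[-0.018,0.047,0,0,0,0],[-0.018,0.047,0,0,0,0],[-0.018,0.047,0,0,0,0],[-0.018,0.047,0,0,0,0],[-0.018,0.047,0,0,0,0],[-0.018,0.047,0,0,0,0],[-0.018,0.047,0,0,0,0],[-0.018,0.047,0,0,0,0],[-0.018,0.047,0,0,0,0]]]}}

```text
t: 16.53
tool_pos: [0.5837, -0.0004, 0.0259]
orientation: [1.772, 2.593, -0.004]
force: [-1.2, -9.0, 2.3]
opening: -0.0001
gripper_force: 3.5
```

{"method": "arm_command", "body": {"deltas": [[[-0.011,0.028,0,0,0,0],[-0.011,0.028,0,0,0,0],[-0.011,0.028,0,0,0,0],[-0.011,0.028,0,0,0,0],[-0.011,0.028,0,0,0,0],[-0.011,0.028,0,0,0,0]]]}}

```text
t: 17.03
tool_pos: [0.583, 0.0013, 0.026]
orientation: [1.772, 2.593, -0.004]
force: [-0.8, -8.1, 1.8]
opening: 0.0004
gripper_force: 3.5
```

{"method": "arm_command", "body": {"deltas": [[[-0.011,0.028,0,0,0,0],[-0.011,0.028,0,0,0,0],[-0.011,0.028,0,0,0,0],[-0.011,0.028,0,0,0,0]]]}}

```text
t: 17.37
tool_pos: [0.5826, 0.0024, 0.026]
orientation: [1.772, 2.593, -0.004]
force: [-2.4, -7.6, 3.1]
opening: 0.0006
gripper_force: 3.5
```

{"method": "arm_command", "body": {"deltas": [[[-0.008,0.019,0,0,0,0],[-0.008,0.019,0,0,0,0],[-0.008,0.019,0,0,0,0],[-0.008,0.019,0,0,0,0]]]}}

```text
t: 17.7
tool_pos: [0.5823, 0.0032, 0.0259]
orientation: [1.772, 2.593, -0.004]
force: [-2.5, -8.7, 1.8]
opening: 0.0007
gripper_force: 3.5
```

{"method": "arm_command", "body": {"deltas": [[[-0.008,0.019,0,0,0,0],[-0.008,0.019,0,0,0,0],[-0.008,0.019,0,0,0,0]]]}}

```text
t: 17.95
tool_pos: [0.582, 0.0037, 0.0259]
orientation: [1.772, 2.593, -0.004]
force: [-1.7, -8.2, 2.9]
opening: 0.0008
gripper_force: 3.5
```

{"method": "arm_command", "body": {"deltas": [[[-0.008,0.019,0,0,0,0],[-0.008,0.019,0,0,0,0],[-0.008,0.019,0,0,0,0],[-0.008,0.019,0,0,0,0]]]}}

```text
t: 18.28
tool_pos: [0.5818, 0.0044, 0.026]
orientation: [1.772, 2.592, -0.004]
force: [-0.6, -8.4, 1.0]
opening: 0.0003
gripper_force: 4.1
```

{"method": "arm_command", "body": {"deltas": [[[-0.008,0.019,0,0,0,0],[-0.008,0.019,0,0,0,0],[-0.008,0.019,0,0,0,0]]]}}

```text
t: 18.53
tool_pos: [0.5818, 0.0045, 0.026]
orientation: [1.772, 2.592, -0.004]
force: [-0.4, -11.4, 1.5]
opening: 0.0003
gripper_force: 4.9
```

{"method": "arm_command", "body": {"deltas": [[[-0.008,0.019,0,0,0,0],[-0.008,0.019,0,0,0,0],[-0.008,0.019,0,0,0,0]]]}}

```text
t: 18.78
tool_pos: [0.5815, 0.005, 0.026]
orientation: [1.772, 2.592, -0.004]
force: [-0.1, -10.0, 1.5]
opening: 0.0005
gripper_force: 5.0
```

{"method": "arm_command", "body": {"deltas": [[[-0.008,0.019,0,0,0,0],[-0.008,0.019,0,0,0,0],[0,0,0,0,0,0]]]}}

```text
t: 19.03
tool_pos: [0.5814, 0.0054, 0.026]
orientation: [1.772, 2.592, -0.004]
force: [-0.3, -10.5, 0.2]
opening: 0.0004
gripper_force: 4.9
```

{"method": "arm_command", "body": {"deltas": [[[-0.008,0.019,0,0,0,0],[-0.008,0.019,0,0,0,0],[0,0,0,0,0,0]]]}}

```text
t: 19.28
tool_pos: [0.5812, 0.0058, 0.026]
orientation: [1.772, 2.592, -0.004]
force: [-1.5, -10.5, 0.2]
opening: 0.0009
gripper_force: 4.9
```

{"method": "arm_command", "body": {"deltas": [[[-0.008,0.019,0,0,0,0],[-0.008,0.019,0,0,0,0],[0,0,0,0,0,0]]]}}

```text
t: 19.53
tool_pos: [0.5811, 0.0062, 0.026]
orientation: [1.772, 2.592, -0.004]
force: [-0.5, -11.1, 1.4]
opening: 0.0004
gripper_force: 4.9
```

{"method": "arm_command", "body": {"deltas": [[[-0.008,0.019,0,0,0,0],[-0.008,0.019,0,0,0,0],[0,0,0,0,0,0]]]}}

```text
t: 19.78
tool_pos: [0.581, 0.0064, 0.026]
orientation: [1.771, 2.591, -0.004]
force: [-0.2, -11.4, -0.1]
opening: 0.0003
gripper_force: 5.3
```

{"method": "arm_command", "body": {"deltas": [[[-0.008,0.019,0,0,0,0],[0,0,0,0,0,0],[0,0,0,0,0,0]]]}}

```text
t: 20.03
tool_pos: [0.581, 0.0064, 0.026]
orientation: [1.771, 2.591, -0.004]
force: [0.1, -12.4, 0.3]
opening: 0.0006
gripper_force: 5.7
```

{"method": "arm_command", "body": {"deltas": [[[-0.008,0.019,0,0,0,0],[0,0,0,0,0,0],[0,0,0,0,0,0]]]}}

```text
t: 20.28
tool_pos: [0.581, 0.0065, 0.026]
orientation: [1.771, 2.591, -0.005]
force: [1.2, -14.1, -0.8]
opening: 0.0002
gripper_force: 6.1
```

{"method": "arm_command", "body": {"deltas": [[[-0.008,0.019,0,0,0,0],[0,0,0,0,0,0],[0,0,0,0,0,0]]]}}

```text
t: 20.53
tool_pos: [0.581, 0.0065, 0.026]
orientation: [1.771, 2.591, -0.005]
force: [1.2, -12.8, -0.4]
opening: 0.0001
gripper_force: 6.4
```

{"method": "arm_command", "body": {"deltas": [[[-0.008,0.019,0,0,0,0],[0,0,0,0,0,0],[0,0,0,0,0,0]]]}}

```text
t: 20.78
tool_pos: [0.581, 0.0065, 0.026]
orientation: [1.771, 2.591, -0.005]
force: [2.0, -14.3, -0.8]
opening: 0.0006
gripper_force: 6.8
```

{"method": "arm_command", "body": {"deltas": [[[-0.004,0.009,0,0,0,0],[0,0,0,0,0,0],[0,0,0,0,0,0],[0,0,0,0,0,0],[0,0,0,0,0,0],[0,0,0,0,0,0],[0,0,0,0,0,0],[0,0,0,0,0,0]]]}}

```text
t: 21.45
tool_pos: [0.581, 0.0065, 0.026]
orientation: [1.771, 2.59, -0.005]
force: [1.3, -14.1, -0.1]
opening: 0.0007
gripper_force: 7.0
```

{"method": "arm_command", "body": {"deltas": [[[-0.008,0.019,0,0,0,0],[0,0,0,0,0,0],[0,0,0,0,0,0],[0,0,0,0,0,0],[0,0,0,0,0,0],[0,0,0,0,0,0],[0,0,0,0,0,0],[0,0,0,0,0,0],[0,0,0,0,0,0]]]}}

```text
t: 22.2
tool_pos: [0.5809, 0.0066, 0.026]
orientation: [1.771, 2.59, -0.005]
force: [1.6, -15.6, -1.6]
opening: 0.0007
gripper_force: 7.4
```

{"method": "arm_command", "body": {"deltas": [[[0.036,-0.093,0,0,0,0],[0.036,-0.093,0,0,0,0],[0.036,-0.093,0,0,0,0],[0.1,-0.26,0,0,0,0],[0.1,-0.26,0,0,0,0],[0.1,-0.26,0,0,0,0],[0.1,-0.26,0,0,0,0],[0.1,-0.26,0,0,0,0],[0,0,3,0,0,0],[0,0,3,0,0,0],[0,0,3,0,0,0],[0,0,3,0,0,0]]]}}

```text
t: 23.2
tool_pos: [0.5862, -0.006, 0.1468]
orientation: [-1.772, -2.593, 0.0]
force: [0.1, 0.3, -0.2]
opening: 0.0002
gripper_force: 0.0
```

{"method": "arm_command", "body": {"deltas": [[[1,-3,2,0,0,0],[1,-3,2,0,0,0],[1,-3,2,0,0,0],[1,-3,2,0,0,0],[1,-3,0,0,0,0],[1,-3,0,0,0,0],[0,-3,0,0,0,0],[0,-3,0,0,0,0],[0,-3,0,0,0,0],[0,0,0,0,0,0],[0,0,0,0,0,0]]]}}

```text
t: 24.12
tool_pos: [0.6459, -0.2778, 0.2249]
orientation: [-1.776, -2.591, 0.0]
force: [0.6, 0.8, -0.0]
opening: 0.0006
gripper_force: 0.0
```

Run:
```python
from h import *
s=monitor.read_state();print(s['t'],s['tool_pos'],s['force'])
a=eyes.read_camera('top')[190:280,230:340];b=eyes.read_camera('side')[180:270,265:345]
g=lambda i,k:cv2.convertScaleAbs(cv2.resize(i,None,fx=k,fy=k,interpolation=cv2.INTER_CUBIC),alpha=1.8)
cv2.imwrite('pics/c6.png',np.hstack([g(a,4.2),g(b,4.2)]))
```

```text
24.1167 [ 0.64586819 -0.27782183  0.22494556] [ 0.61569078  0.77634797 -0.01322699]
```

View pics/c6.png

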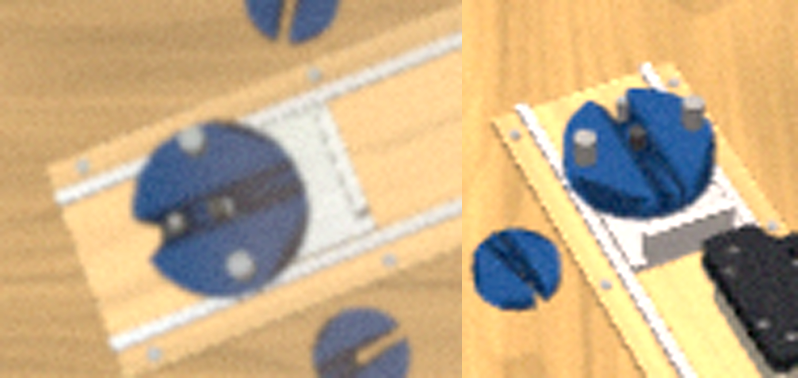

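The pin (172,222) sits at the inner end of the notch beside the spindle (220,208). The studs lie square to the slide, and the arm is clear of everything, so I'm handing in.

```bash
python3 -c "
from plant import ticket
print(ticket.close_job())"
```

```text
the job is handed in; nothing more can be done
None
```

The disc is turned in line, pressed home on the pin with an estimated 7–8 N (tool force less the saddle's roughly 7 N of friction), left there with the arm clear, and the job is handed in; no verdict was returned.

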